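Park the polishing arm in its bay behind the post

ROBOT

A 6-joint arm with a two-finger parallel gripper is mounted at the origin on the work surface. World frame = base frame: x ahead of the robot, y to its left, z up, the work surface at z = 0. Lengths are in m, angles in degrees, forces in N, time in s.
With the tool pointing down it reaches from about 0.4 to 0.825 m from the base axis. Payload 7 kg.
Tool frame: the origin (TCP) lies midway between the tips of the shut fingers; the grasp point (between the pads) lies r.pinch_z behind it (r.pinch_z is the distance from the TCP to the grasp point, in m); z points along the fingers, y is the line along which they close (so a half turn about z gives the same grasp; the last joint's range is limited). The gripper opens to 88 mm and grips with 3 to 60 N. Pads are 19 mm wide; open, the fingers measure 130 mm over their backs; the gripper's body (78 mm by 193 mm) begins 47 mm behind the grasp point.
Start: joints at [86.752, 20.546, 0.682, 0, -70.136, -16.507], TCP at [0.228, 0.635, 0.227] pointing down, gripper open.
Joint ranges: [-176.03, 176.03], [-82.01, 121.73], [-58.28, 71.71], [-173.87, 95.51], [-174.79, -0.11], [-173.66, 173.66]. Speed limits (degrees/s): [136.94, 136.94, 172.46, 180, 180, 180].

INTERFACE

Orientations are given as [roll, pitch, yaw] about the fixed x, y, z axes, in that order (R = Rz(yaw) Ry(pitch) Rx(roll)).
In Python, from plant import r, optics, job gives the robot as it stands.
- The arm moves only by the shell command python3 -m crank 'ROWS' [FORCE]. ROWS is JSON, a list of rows, each an object with "xyz": the shift along the tool's x, y, z in units of 30 mm (1.0 is 30 mm), a list of three; "delta_rot": the turn, a rotation vector about the tool's x, y, z in degrees, a list of three; "claw": the closure, from 0 (fully open) to 1 (shut). A call has 1 to 20 rows; each row is the pose to reach, as a shift and turn from the pose commanded when the call began, along the tool's axes at that moment; what a row does not reach only later rows make up. A row lasts 1/8 s, in which the tool goes at most 62.5 mm and 10.7 degrees, less where a joint would pass 70% of its speed; a pose out of reach is approached as far as the arm can. A call with a gripper value outside its range is refused whole. The fingers move at their own pace and stop on an object; FORCE is the grip in N (left out, the last holds). Time passes only in rows, so rows that repeat a pose let the fingers close. It gives the time, the measured TCP pose, the force, the opening and the grip force at its end, in the units of the state.
- r.get_state(): the state, without advancing time (a new reading comes with each control period).
- optics.capture(name): name is "side" or "top" or "wrist"; returns a dict with "img" (480x640x3 uint8, blue, green, red), "fovy" (degrees; the focal length in pixels is half the picture's height over the tangent of half this angle, whatever the lens; pixels are square), "cx", "cy" (the principal point, pixels), "eye" and "rotation" of the camera in the world; the wrist camera has in their place "hand_eye" (4x4, takes a point from camera to tool coordinates, whose origin is the TCP and whose axes are the flange's). Camera axes: x right, y up, looking along -z (the intrinsics and any distortion apply to the point x, -y, -z); pixel columns grow to the right and rows downward; lengths in m; the calibration is good to about 2 mm. A picture is of the moment at which its call begins: read the wrist's pose just before it. There is no depth.
- job.close_job(): hands the job in; it is judged then, once.
The state is a dict: "time_s": time; "joints": joint angles; "qd": joint speeds; "joint_torque": joint torques, N m; "tcp_pos": TCP position; "eef_rot": TCP orientation; "contact_force": force on the tool from outside, world axes, zero at the start; "moment": the same for the moment, N m; "gripper_width": finger opening in m; "gripper_force": force on a finger pad.
Only numpy, scipy, OpenCV 4.12 (cv2) and the standard library are available. Lean on these libraries where they do the work, as an engineer would, in place of code of your own. Each camera call takes 0.05 s, during which the arm holds its last target. There are 200 camera calls.

TASK

Park the long aluminium polishing arm in its three-walled bay on the bench by pushing it across the bench top with the fingertips or the outside of the fingers, never taking it or its knob between the fingers and never lifting it. Push one end and then the other to angle it past the upright post: the head end (with the black knob) goes into the bay behind the post first, then the tail swings in, until the arm lies inside the bay flat against its back wall along its whole length. Leave the bottle, the jar and the stone box where they stand.

Things in the scene. Friction and masses are not known exactly. Their poses are not given: they have to be found in the camera images.
- tang: sizes in mm. Polishing arm: loose straight aluminium bar, 240 long x 28 wide x 24 high, flat on the bench, 0.5 kg, balanced near its middle, black knob on top at its head. Origin: centre of its underside; y runs along it from head (-y) to tail (+y), z up. Starts on the robot side of the bay, offset to the bay's +y side, head nearer the post, within 0.25 rad of parallel to the bay's mouth
- tang_head (a point): middle of the arm's head end face, 12 mm above the underside, 120 mm from the middle (arm's -y)
- tang_tail (a point): middle of the arm's plain tail end face, 12 mm above the underside, 120 mm from the middle (arm's +y)
- tang_mid (a point): centre of the arm's bar, 12 mm above the underside
- tang_knob (a point): centre of the black thumb knob on top of the arm (24 mm diameter, its top 50 mm above the bench), 95 mm from the middle towards the head
- bay: sizes in mm. Fixed steel bay: three upright walls 6 thick, 30 high, no floor (the arm slides on the bench). Inside 270 long (y) x 40 deep (x), open to its -x (robot side). Origin: on the bench, middle of the open mouth; x points into the bay; inside of the back wall at x = +40, insides of the end walls at y = +-135; end walls run from the mouth (x = 0) to the back wall
- post: sizes in mm. Fixed upright round steel bench post, 18 diameter, 55 high, in front of the bay's mouth on the bay's -y side (75 to 95 from the bay's middle). Origin: middle of its foot, on the bench, 21 in front of the mouth line; axes parallel to the bay's. Only 12 is left between post and mouth line, less than the arm's width
- bottle: bystander: loose white bottle, 40 mm diameter, 110 mm high, origin under its centre
- jar: bystander: loose glass jar, 56 mm diameter, 60 mm high, origin under its centre
- stonebox: bystander: loose stack of two flat stone boxes, 60 x 85 x 43 mm high, origin under its centre
Mind the look-alikes: they are no part of the job. What is shaped like the post but blue or turquoise is not meant.

How it is judged (in metres and radians):
On the way:
1. the head end is inside the bay, past the post, while the tail is still outside (x of tang_head in the frame of bay between 0 and 0.04 m and y of tang_head in the frame of post below 0 m and x of tang_tail in the frame of bay below -0.01 m), for 0.1 s.
At the end, for the whole second after the job is handed in: the arm lies flat on the bench at rest inside the bay: the middle of each end face is within 7 mm of where it is when the arm touches the back wall (26 mm inside the mouth), and its middle is within 25 mm of the bay's middle lengthwise (x of tang_head in the frame of bay between 0.019 and 0.035 m and x of tang_tail in the frame of bay between 0.019 and 0.035 m and y of tang_mid in the frame of bay between -0.025 and 0.025 m and height (world z) of tang_mid below 0.016 m and angle between tang_mid's own z axis and vertical below 0.05 rad and linear speed of tang below 0.01 m/s and angular speed of tang below 0.05 rad/s).
It fails at once if the arm is lifted or tipped (more than 10 mm, or 0.12 rad) (height (world z) of tang_mid above 0.022 m or angle between tang_mid's own z axis and vertical above 0.12 rad).
It fails at once if the arm's bar is taken between the fingers (x of the grasp point in the frame of tang between -0.01 and 0.01 m and y of the grasp point in the frame of tang between -0.12 and 0.12 m and z of the grasp point in the frame of tang below 0.036 m and contact force between the fingers and tang above 0.5 N).
It fails at once if the arm's knob is taken between the fingers (horizontal distance between the grasp point and tang_knob below 0.01 m and z of the grasp point in the frame of tang below 0.06 m and contact force between the fingers and tang above 0.5 N).
It fails at once if the bottle, jar or stone box is disturbed (moved more than 15 mm or tipped) (distance of any of bottle, jar, stonebox from where it was at the start of the episode above 0.015 m or angle between any of bottle, jar, stonebox's own z axis and vertical above 0.3 rad).
It also fails if it takes over 61 s, if anything falls off the work surface, if the arm or the gripper's body presses on something with over 40 N, if the wrist force passes 120 N, or if a joint passes its speed limit or range.

## Working session

There is one attempt and no reset: what is moved stays moved. The work goes in short steps, Python scripts to look and compute and a shell command to move; the robot and the scene stay as the last step left them, time stands still between calls to the robot, and variables do not carry over. Pictures are saved under pics/ and viewed, at most 10 in all, crops included, and the job is handed in when it is done.

```bash
ls; mkdir -p pics
python3 - <<'E'
from plant import r,optics
import cv2,numpy as np
print(r.get_state(), r.pinch_z)
for n in("top","side"):
    c=optics.capture(n); cv2.imwrite(f"pics/{n}0.png",c["img"]); print(n,{k:v for k,v in c.items() if k!="img"})
E
```

```text
pics
{'time_s': 0.0, 'joints': array([ 8.67505475e+01,  2.05915738e+01,  6.34580802e-01, -1.93021922e-02,
       -7.01347236e+01, -1.65057268e+01]), 'qd': array([ 0.06204664, -0.03545206, -0.04050851,  0.0298415 ,  0.18190344,
        0.00962384]), 'joint_torque': array([-8.50701781e-04, -5.82715201e+01,  2.93045032e+01,  6.99696243e+00,
        6.78741460e-03, -1.82759322e-04]), 'tcp_pos': array([0.22803012, 0.63481347, 0.22562981]), 'eef_rot': array([ 1.79906907e+02, -8.66257269e-03, -1.97617459e+01]), 'contact_force': array([ 0.19478369,  0.14737691, -0.31156824]), 'moment': array([0.00585106, 0.00809692, 0.04348843]), 'gripper_force': 0.0, 'gripper_width': 0.08781496169542888} 0.0188
top {'fovy': 57.40666163853212, 'cx': 314.2969213319628, 'cy': 244.02649277119093, 'eye': array([ 0.53007084, -0.01245156,  0.76217078]), 'rotation': array([ 7.65437834e+00,  1.00444802e-02, -8.94043021e+01])}
side {'fovy': 44.88271609608538, 'cx': 321.6573480626993, 'cy': 234.831118057965, 'eye': array([ 0.30012264, -0.69975991,  0.51293052]), 'rotation': array([ 57.90682122,  -0.32958779, -25.68537718])}
```

View pics/top0.png

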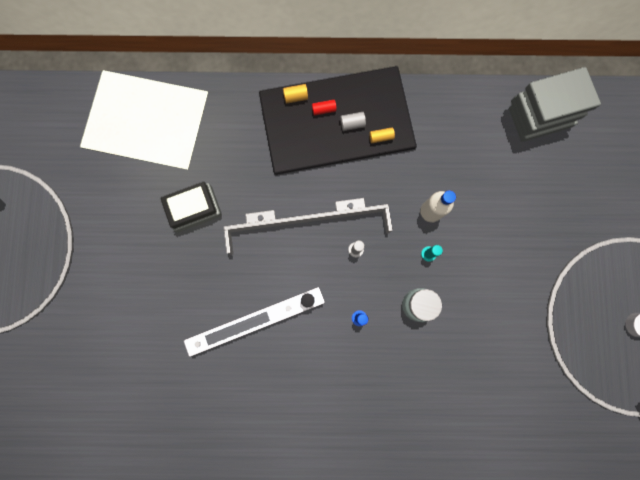

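View pics/side0.png

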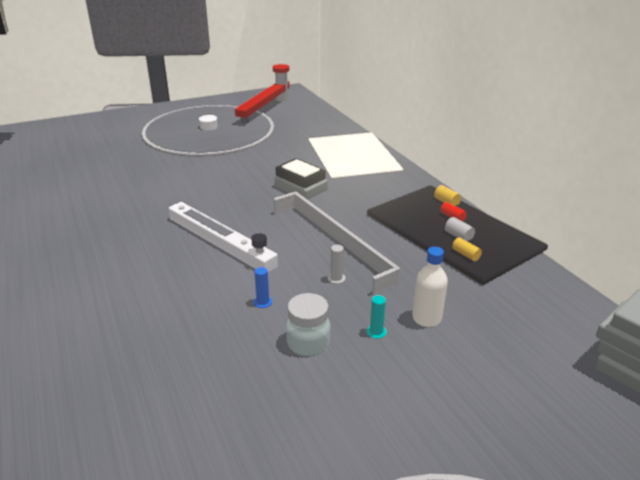

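Top view: the arm is at (186,347)–(323,295) with its knob at (307,300). The bay's end corners are near (227,229) and (387,207). Post candidates are grey (357,249), blue (360,319) and turquoise (432,253); grey matches the description and stands just in front of the bay's mouth. The jar is at (423,306) and the bottle at (437,207). The black/white stack at (190,205) and the grey stack at (555,105) both stay where they are.

```bash
cat > h.py <<'E'
from plant import r,optics
import cv2,numpy as np
from scipy.spatial.transform import Rotation as R
def cast(c,uv,z):
    f=240/np.tan(np.radians(c["fovy"]/2)); uv=np.atleast_2d(uv).astype(float)
    d=np.c_[(uv[:,0]-c["cx"])/f,-(uv[:,1]-c["cy"])/f,-np.ones(len(uv))]
    d=R.from_euler("xyz",c["rotation"],degrees=True).apply(d)
    e=np.array(c["eye"]); return e+d*((z-e[2])/d[:,2])[:,None]
E
python3 - <<'E'
from h import *
c=optics.capture("top"); im=c["img"]
g=im.astype(int); sat=g.max(2)-g.min(2); 
crop=im[180:370,170:450]; cv2.imwrite("pics/crop.png",cv2.resize(crop,None,fx=2.8,fy=2.8,interpolation=cv2.INTER_CUBIC))
m=((g.min(2)>125)&(sat<40)).astype(np.uint8)
n,l,st,ce=cv2.connectedComponentsWithStats(m)
for i in range(1,n):
    if st[i,4]>40 and 170<ce[i,0]<450 and 170<ce[i,1]<370:
        cnt=cv2.findContours((l==i).astype(np.uint8),cv2.RETR_EXTERNAL,cv2.CHAIN_APPROX_NONE)[0][0]
        b=cv2.boxPoints(cv2.minAreaRect(cnt)); print(i,st[i],ce[i].round(1),b.round(1).tolist(),cast(c,b,.024).round(4)[:,:2].tolist())
E
```

```text
8 [207 183  12  31  59] [213.  198.3] [[206.6999969482422, 183.10000610351562], [208.60000610351562, 182.5], [219.0, 212.6999969482422], [217.10000610351562, 213.3000030517578]] [[0.7338, 0.1761], [0.735, 0.1729], [0.6819, 0.1528], [0.6807, 0.156]]
9 [167 186  42  35 916] [187.1 203.3] [[165.1999969482422, 198.39999389648438], [200.3000030517578, 185.1999969482422], [208.89999389648438, 208.1999969482422], [173.8000030517578, 221.3000030517578]] [[0.7059, 0.2465], [0.7299, 0.187], [0.6896, 0.1704], [0.6659, 0.2296]]
10 [429 191  25  23 320] [439.3 203.6] [[424.79998779296875, 200.39999389648438], [440.8999938964844, 187.1999969482422], [456.29998779296875, 206.0], [440.20001220703125, 219.1999969482422]] [[0.7071, -0.2007], [0.7307, -0.2292], [0.6977, -0.2547], [0.6744, -0.2264]]
11 [ 223  198  170   56 1452] [305.5 215.7] [[220.89999389648438, 216.3000030517578], [387.0, 193.1999969482422], [392.1000061035156, 230.0], [226.0, 253.10000610351562]] [[0.6755, 0.1493], [0.7191, -0.1359], [0.6548, -0.1439], [0.6121, 0.1382]]
13 [348 240  17  17 166] [356.9 246.8] [[346.1000061035156, 251.6999969482422], [351.0, 237.0], [366.29998779296875, 242.10000610351562], [361.3999938964844, 256.79998779296875]] [[0.6167, -0.0653], [0.642, -0.0737], [0.6335, -0.0997], [0.6083, -0.0912]]
14 [ 183  287  142   70 2028] [254.  320.8] [[181.6999969482422, 339.79998779296875], [318.6000061035156, 285.3999938964844], [325.29998779296875, 302.3999938964844], [188.5, 356.79998779296875]] [[0.4675, 0.2059], [0.5593, -0.0192], [0.5312, -0.0308], [0.4403, 0.1934]]
15 [409 288  33  33 836] [425.7 304.1] [[409.0, 288.0], [441.0, 288.0], [441.0, 320.0], [409.0, 320.0]] [[0.5565, -0.1708], [0.5571, -0.2245], [0.5042, -0.223], [0.5036, -0.1699]]
```

View pics/crop.png

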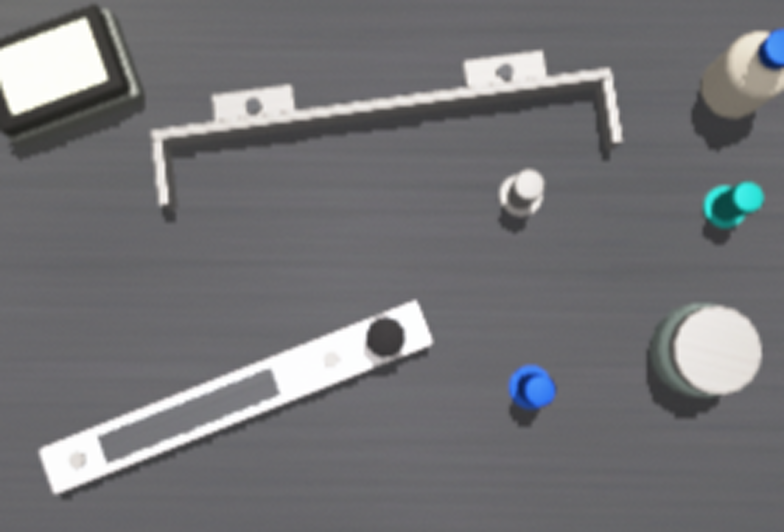

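The crop confirms the choice: the grey post at crop (522,190) is in front of the mouth, the knob end of the arm is at (386,336), and the blue and turquoise look-alikes stand well apart from it. Next I compute the frames.

```bash
cat >> h.py <<'E'
def px(p): return np.array(p,float)/2.8-[0.3,0.3]+[170,180]
E
python3 - <<'E'
from h import *
c=optics.capture("top")
P=cast(c,px([(152,131),(610,69),(621,142),(163,206)]),.03)[:,:2]
print(P.round(4), np.linalg.norm(P[0]-P[1]),np.linalg.norm(P[1]-P[2]),np.linalg.norm(P[0]-P[3]))
y=(P[0]-P[1]);yaw=np.arctan2(-y[0],y[1]); ex=np.array([np.cos(yaw),np.sin(yaw)]);ey=np.array([-ex[1],ex[0]])
O=P.mean(0); O=(P[0]+P[1])/2-ex*.046; O2=(P[2]+P[3])/2
print("yaw",np.degrees(yaw),O,O2); O=(O+O2)/2
f=lambda p:((np.atleast_2d(p)[:,:2]-O)@np.c_[ex,ey]).round(4)
print("post top",f(cast(c,px([(528,186)]),.055)),"foot",f(cast(c,px([(521,196)]),0.003)))
A=np.array([[0.4675, 0.2059], [0.5593, -0.0192], [0.5312, -0.0308], [0.4403, 0.1934]])
print("head",f((A[1]+A[2])/2),"tail",f((A[0]+A[3])/2),(A[1]+A[2])/2,(A[0]+A[3])/2)
print("knob",cast(c,px([(386,336)]),.05))
print("jar",f(cast(c,[425.7,304.1],.06)),cast(c,[425.7,304.1],.06),"blue",f(cast(c,px([(532,387)]),.05)),"stone",f(cast(c,[187,203],.043)))
# side view check
s=optics.capture("side"); print("side post top",f(cast(s,[337.5,249],.055)),"corner",f(cast(s,[[273,200],[397,268]],.03)),"knob",cast(s,[259.5,240],.05))
E
```

```text
[[ 0.6569  0.142 ]
 [ 0.6981 -0.1356]
 [ 0.6531 -0.1417]
 [ 0.6113  0.1337]] 0.2806675927696041 0.04542279958940104 0.046341812545084425
yaw 8.442237540016041 [ 0.63196852 -0.00351809] [ 0.63217194 -0.00398713]
post top [[-0.0212 -0.0769]] foot [[-0.0209 -0.0777]]
head [[-0.089  -0.0083]] tail [[-0.1464  0.2274]] [ 0.54525 -0.025  ] [0.4539  0.19965]
knob [[ 0.53512083 -0.00140968  0.05      ]]
jar [[-0.1281 -0.1684]] [[ 0.53007188 -0.18914571  0.06      ]] blue [[-0.1357 -0.0624]] stone [[0.0915 0.1953]]
side post top [[-0.0212 -0.0808]] corner [[-0.0027  0.1365]
 [ 0.0436 -0.1379]] knob [[ 0.53315367 -0.00959311  0.05      ]]
```

Everything agrees with the given sizes: the bay outer length is 281 mm, and the post is at (-21,-78) in the bay frame. Plan:
1. Push the bar sideways with the open fingers to tilt it to about 18°.
2. Push it lengthwise from the tail, past the post.
3. Swing the tail in.
4. Press the bar flush.

First I move to behind the bar.

```bash
cat >> h.py <<'E'
O=np.array([.6321,-.0037]);YAW=8.44;_a=np.radians(YAW);B=np.array([[np.cos(_a),-np.sin(_a)],[np.sin(_a),np.cos(_a)]])
def tobay(p): return (np.atleast_2d(p)[:,:2]-O)@B*1000
def plan(bx,by,z,th):
    "units/deg to reach bay point (mm), height z mm, tool x tilted th deg from bay x"
    s=r.get_state(); T=R.from_euler("xyz",s["eef_rot"],degrees=True)
    w=np.r_[O+B@np.array([bx,by])/1000,z/1000]; G=R.from_euler("xyz",[180,0,YAW+th],degrees=True)
    print("t",round(s["time_s"],2),"bay now",tobay(s["tcp_pos"]).round(1),"z",s["tcp_pos"][2].round(4),"F",s["contact_force"].round(1))
    print("xyz",(T.inv().apply(w-s["tcp_pos"])/.03).round(2),"rot",np.degrees((T.inv()*G).as_rotvec()).round(1))
def bar(show=None):
    c=optics.capture("top"); g=c["img"].astype(int); m=((g.min(2)>150)&(g.max(2)-g.min(2)<40)).astype(np.uint8)
    if show: cv2.imwrite(show,c["img"])
    return c,m
E
python3 -c "
from h import *
plan(-166,95,100,18)"
```

```text
t 0.25 bay now [[-305.9  691.1]] z 0.2261 F [ 0.3 -0.7 -0.8]
xyz [13.5  15.31  4.22] rot [  0.    0.  -46.2]
```

```bash
python3 -m crank '[{"xyz":[13.5,15.3,2],"delta_rot":[0,0,-46.2],"claw":0},{"xyz":[13.5,15.3,2],"delta_rot":[0,0,-46.2],"claw":0},{"xyz":[13.5,15.3,2],"delta_rot":[0,0,-46.2],"claw":0},{"xyz":[13.5,15.3,2],"delta_rot":[0,0,-46.2],"claw":0},{"xyz":[13.5,15.3,2],"delta_rot":[0,0,-46.2],"claw":0},{"xyz":[13.5,15.3,2],"delta_rot":[0,0,-46.2],"claw":0},{"xyz":[13.5,15.3,2],"delta_rot":[0,0,-46.2],"claw":0},{"xyz":[13.5,15.3,2],"delta_rot":[0,0,-46.2],"claw":0},{"xyz":[13.5,15.3,2],"delta_rot":[0,0,-46.2],"claw":0},{"xyz":[13.5,15.3,2],"delta_rot":[0,0,-46.2],"claw":0},{"xyz":[13.5,15.3,2],"delta_rot":[0,0,-46.2],"claw":0},{"xyz":[13.5,15.3,2],"delta_rot":[0,0,-46.2],"claw":0},{"xyz":[13.5,15.3,4.2],"delta_rot":[0,0,-46.2],"claw":0},{"xyz":[13.5,15.3,4.2],"delta_rot":[0,0,-46.2],"claw":0},{"xyz":[13.5,15.3,4.2],"delta_rot":[0,0,-46.2],"claw":0}]'
python3 -c "
from h import *
plan(-166,95,10,18)
cv2.imwrite('pics/t1.png',optics.capture('top')['img'])"
```

```text
time_s: 2.12
tcp_pos: [0.4547, 0.0674, 0.1017]
eef_rot: [180.0, -0.0, 26.6]
contact_force: [0.2, 0.8, 0.9]
gripper_width: 0.0877
gripper_force: 0.0
t 2.12 bay now [[-165.1   96.4]] z 0.1017 F [0.2 0.8 0.9]
xyz [-0.04  0.03  3.06] rot [ 0.  -0.   0.1]
```

```bash
python3 -m crank '[{"xyz":[0,0,1.5],"delta_rot":[0,0,0],"claw":0},{"xyz":[0,0,3.05],"delta_rot":[0,0,0],"claw":0},{"xyz":[0,0,3.05],"delta_rot":[0,0,0],"claw":0},{"xyz":[0.3,0,3.05],"delta_rot":[0,0,0],"claw":0},{"xyz":[0.6,0,3.05],"delta_rot":[0,0,0],"claw":0},{"xyz":[0.8,0,3.05],"delta_rot":[0,0,0],"claw":0},{"xyz":[1.0,0,3.05],"delta_rot":[0,0,0],"claw":0},{"xyz":[1.2,0,3.05],"delta_rot":[0,0,0],"claw":0},{"xyz":[1.4,0,3.05],"delta_rot":[0,0,0],"claw":0},{"xyz":[1.4,0,3.05],"delta_rot":[0,0,0],"claw":0}]'
python3 -c "
from h import *
plan(-83,121,10,18)
c=optics.capture('top');cv2.imwrite('pics/t2.png',c['img'][130:430,60:460])"
```

```text
time_s: 3.42
tcp_pos: [0.4928, 0.0856, 0.009]
eef_rot: [180.0, -0.1, 26.5]
contact_force: [-0.6, 0.1, 0.9]
gripper_width: 0.0879
gripper_force: 0.0
t 3.42 bay now [[-124.7  108.8]] z 0.009 F [-0.6  0.1  0.9]
xyz [ 1.45  0.04 -0.03] rot [ 0.  -0.1  0. ]
```

View pics/t2.png

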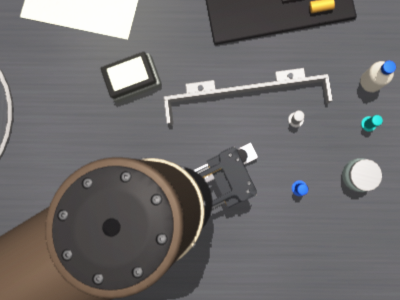

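The picture shows the bar under the gripper with its head end visible at (250,153), so it is being pushed as planned. I continue.

```bash
python3 -m crank '[{"xyz":[0.2,0,0],"delta_rot":[0,0,0],"claw":0},{"xyz":[0.4,0,0],"delta_rot":[0,0,0],"claw":0},{"xyz":[0.6,0,0],"delta_rot":[0,0,0],"claw":0},{"xyz":[0.8,0,0],"delta_rot":[0,0,0],"claw":0},{"xyz":[1.0,0,0],"delta_rot":[0,0,0],"claw":0},{"xyz":[1.2,0,0],"delta_rot":[0,0,0],"claw":0},{"xyz":[1.35,0,0],"delta_rot":[0,0,0],"claw":0},{"xyz":[1.45,0,0],"delta_rot":[0,0,0],"claw":0},{"xyz":[1.45,0,0],"delta_rot":[0,0,0],"claw":0},{"xyz":[0,0,0],"delta_rot":[0,0,0],"claw":0},{"xyz":[0,0,-2.5],"delta_rot":[0,0,0],"claw":0},{"xyz":[-1,3,-4],"delta_rot":[0,0,30],"claw":1},{"xyz":[-2,6,-4],"delta_rot":[0,0,90],"claw":1},{"xyz":[-4,0,-4],"delta_rot":[0,0,90],"claw":1},{"xyz":[-4,-4,-4],"delta_rot":[0,0,90],"claw":1},{"xyz":[-4,-6,-4],"delta_rot":[0,0,90],"claw":1},{"xyz":[-4,-6,-4],"delta_rot":[0,0,90],"claw":1},{"xyz":[-4,-6,-4],"delta_rot":[0,0,90],"claw":1},{"xyz":[-4,-6,-4],"delta_rot":[0,0,90],"claw":1}]'
python3 - <<'E'
from h import *
plan(-120,300,100,-72)
c=optics.capture('top');cv2.imwrite('pics/t3.png',c['img'][130:430,60:460])
w=optics.capture('side');cv2.imwrite('pics/s3.png',w['img'])
E
```

```text
time_s: 5.85
tcp_pos: [0.312, 0.1855, 0.1296]
eef_rot: [-179.8, 0.0, -46.3]
contact_force: [0.3, 1.6, 0.8]
gripper_width: 0.0134
gripper_force: 0.0
t 5.85 bay now [[-288.9  234.1]] z 0.1296 F [0.3 1.6 0.8]
xyz [ 1.46 -5.86  1.  ] rot [-0.2  0.1 17.2]
```

View pics/t3.png

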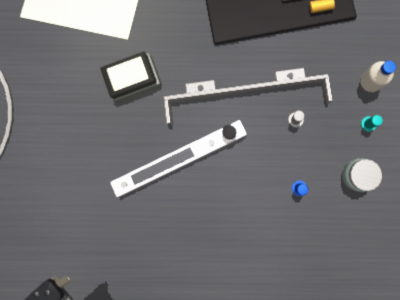

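The bar now lies clear in view, from (112,188) to (245,130) in the crop, in front of the bay's left end. I measure it by mask.

```bash
cat >> h.py <<'E'
def meas(name=None):
    c=optics.capture("top"); g=c["img"].astype(int)
    if name: cv2.imwrite(name,c["img"])
    m=((g.min(2)>150)&(g.max(2)-g.min(2)<40)).astype(np.uint8)
    n,l,st,ce=cv2.connectedComponentsWithStats(m)
    for i in range(1,n):
        cnt=cv2.findContours((l==i).astype(np.uint8),cv2.RETR_EXTERNAL,cv2.CHAIN_APPROX_NONE)[0][0]
        b=tobay(cast(c,cv2.boxPoints(cv2.minAreaRect(cnt)),.024)); e=[np.linalg.norm(b[0]-b[1]),np.linalg.norm(b[1]-b[2])]
        if 215<max(e)<265 and 18<min(e)<48:
            k=np.argmin(e); p=(b[k]+b[k+1])/2; q=(b[(k+2)%4]+b[(k+3)%4])/2
            h,t=(p,q) if p[1]<q[1] else (q,p); d=(h-t)/np.linalg.norm(h-t)
            print("size",np.round(e,1),"head",h.round(1),"tail",t.round(1),"theta",np.degrees(np.arctan2(d[0],-d[1])).round(1),
              "post offset",((h-[-21,-78])@[-d[1],d[0]]).round(1)); return h,t,d
    print("bar not found")
E
python3 - <<'E'
from h import *
x=meas()
if x: h,t,d=x; print((h+t)/2-120*d, (h+t)/2+40*d); p=(h+t)/2-150*d; plan(*p,100,np.degrees(np.arctan2(d[1],d[0])))
E
```

```text
size [242.   29.8] head [-22.   14.3] tail [-97.  243.8] theta 18.1 post offset 27.7
[-96.75758445 243.1425504 ] [-47.05890852  91.05691133]
t 6.0 bay now [[-288.8  234.4]] z 0.1296 F [-0.   0.5 -0.1]
xyz [ 2.55 -5.66  1.  ] rot [-0.2  0.1 17.7]
```

```bash
python3 -m crank '[{"xyz":[2.55,-5.66,0],"delta_rot":[-0.2,0,17.7],"claw":1},{"xyz":[2.55,-5.66,0],"delta_rot":[-0.2,0,17.7],"claw":1},{"xyz":[2.55,-5.66,1],"delta_rot":[-0.2,0,17.7],"claw":1},{"xyz":[2.55,-5.66,1],"delta_rot":[-0.2,0,17.7],"claw":1},{"xyz":[2.55,-5.66,1],"delta_rot":[-0.2,0,17.7],"claw":1},{"xyz":[2.55,-5.66,2.5],"delta_rot":[-0.2,0,17.7],"claw":1},{"xyz":[2.55,-5.66,3.95],"delta_rot":[-0.2,0,17.7],"claw":1},{"xyz":[2.55,-5.66,3.95],"delta_rot":[-0.2,0,17.7],"claw":1},{"xyz":[2.55,-5.66,3.95],"delta_rot":[-0.2,0,17.7],"claw":1}]'
python3 - <<'E'
from h import *
h,t,d=meas("pics/t4.png") or ([0,0],[0,0],[0,0])
plan(-106,272,10,-71.9)
E
```

```text
time_s: 7.12
tcp_pos: [0.4886, 0.247, 0.0127]
eef_rot: [180.0, 0.0, -63.7]
contact_force: [-0.0, -0.0, 0.4]
gripper_width: 0.0008
gripper_force: 0.0
size [241.3  29.8] head [-22.4  14.2] tail [-96.8 243.2] theta 18.0 post offset 27.2
t 7.17 bay now [[-104.8  269.4]] z 0.0129 F [0.4 0.4 0.9]
xyz [-0.1   0.01  0.1 ] rot [-0.   0.  -0.3]
```

```bash
python3 -m crank '[{"xyz":[0.3,0,0.05],"delta_rot":[0,0,0],"claw":1},{"xyz":[0.5,0,0.05],"delta_rot":[0,0,0],"claw":1},{"xyz":[0.7,0,0.05],"delta_rot":[0,0,0],"claw":1},{"xyz":[0.9,0,0.05],"delta_rot":[0,0,0],"claw":1},{"xyz":[1.1,0,0.05],"delta_rot":[0,0,0],"claw":1},{"xyz":[1.3,0,0.05],"delta_rot":[0,0,0],"claw":1},{"xyz":[1.5,0,0.05],"delta_rot":[0,0,0],"claw":1},{"xyz":[1.7,0,0.05],"delta_rot":[0,0,0],"claw":1},{"xyz":[1.9,0,0.05],"delta_rot":[0,0,0],"claw":1},{"xyz":[2.1,0,0.05],"delta_rot":[0,0,0],"claw":1},{"xyz":[2.3,0,0.05],"delta_rot":[0,0,0],"claw":1},{"xyz":[2.5,0,0.05],"delta_rot":[0,0,0],"claw":1},{"xyz":[2.5,0,0.05],"delta_rot":[0,0,0],"claw":1}]'
python3 - <<'E'
from h import *
meas("pics/t5.png")
plan(-106,272,10,-71.9)
E
```

```text
time_s: 8.8
tcp_pos: [0.5208, 0.1781, 0.0085]
eef_rot: [179.7, -0.1, -63.8]
contact_force: [-0.4, -0.5, -0.6]
gripper_width: 0.0006
gripper_force: 0.0
size [234.   30.2] head [ -5.2 -42.5] tail [-76.8 179.7] theta 17.9 post offset 25.9
t 8.85 bay now [[-83.5 196.3]] z 0.0085 F [-0.2 -0.4 -0.2]
xyz [-2.63 -0.05 -0.05] rot [ 0.3 -0.1 -0.4]
```

```bash
python3 -m crank '[{"xyz":[0.2,0,0],"delta_rot":[0,0,0],"claw":1},{"xyz":[0.4,0,0],"delta_rot":[0,0,0],"claw":1},{"xyz":[0.6,0,0],"delta_rot":[0,0,0],"claw":1},{"xyz":[0.8,0,0],"delta_rot":[0,0,0],"claw":1},{"xyz":[1.0,0,0],"delta_rot":[0,0,0],"claw":1},{"xyz":[1.2,0,0],"delta_rot":[0,0,0],"claw":1},{"xyz":[1.4,0,0],"delta_rot":[0,0,0],"claw":1},{"xyz":[1.6,0,0],"delta_rot":[0,0,0],"claw":1},{"xyz":[1.8,0,0],"delta_rot":[0,0,0],"claw":1},{"xyz":[2.0,0,0],"delta_rot":[0,0,0],"claw":1},{"xyz":[2.0,0,0],"delta_rot":[0,0,0],"claw":1}]'
python3 - <<'E'
from h import *
meas("pics/t6.png")
plan(-106,272,10,-71.9)
E
```

```text
time_s: 10.22
tcp_pos: [0.5479, 0.1248, 0.009]
eef_rot: [179.8, -0.0, -63.8]
contact_force: [0.2, -0.1, 0.8]
gripper_width: 0.0005
gripper_force: 0.0
bar not found
t 10.28 bay now [[-64.5 139.6]] z 0.009 F [-0.4  0.5 -0.3]
xyz [-4.62 -0.03 -0.04] rot [ 0.2 -0.  -0.3]
```

View pics/t6.png

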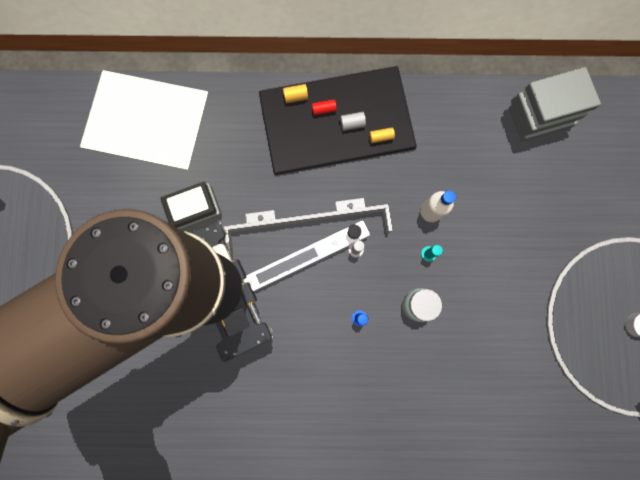

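Top view: the head end at (367,232) is past the grey post (357,249) and inside the mouth, and the tail at (250,285) is outside. I push a little more, then go around to the tail's robot side.

```bash
python3 -m crank '[{"xyz":[0.2,0,0],"delta_rot":[0,0,0],"claw":1},{"xyz":[0.35,0,0],"delta_rot":[0,0,0],"claw":1},{"xyz":[0.45,0,0],"delta_rot":[0,0,0],"claw":1},{"xyz":[0.45,0,0],"delta_rot":[0,0,0],"claw":1},{"xyz":[-0.5,0,0],"delta_rot":[0,0,0],"claw":1},{"xyz":[-0.5,2.0,0],"delta_rot":[0,0,0],"claw":1},{"xyz":[-0.5,2.0,0],"delta_rot":[0,0,0],"claw":1},{"xyz":[1.6,2.0,0],"delta_rot":[0,0,0],"claw":1},{"xyz":[1.6,2.0,0],"delta_rot":[0,0,0],"claw":1}]'
python3 - <<'E'
from h import *
c=optics.capture("top"); im=c["img"]; cv2.imwrite("pics/c7.png",cv2.resize(im[190:310,200:410],None,fx=3.8,fy=3.8,interpolation=cv2.INTER_CUBIC))
plan(-100,76,10,-71.9)
E
```

```text
time_s: 11.4
tcp_pos: [0.5161, 0.0531, 0.0091]
eef_rot: [179.8, -0.1, -64.0]
contact_force: [0.3, 0.4, 0.0]
gripper_width: 0.0008
gripper_force: 0.0
t 11.45 bay now [[-106.8   74.2]] z 0.009 F [-0.3  0.1 -0.9]
xyz [ 0.01 -0.23 -0.03] rot [ 0.2 -0.  -0.5]
```

View pics/c7.png

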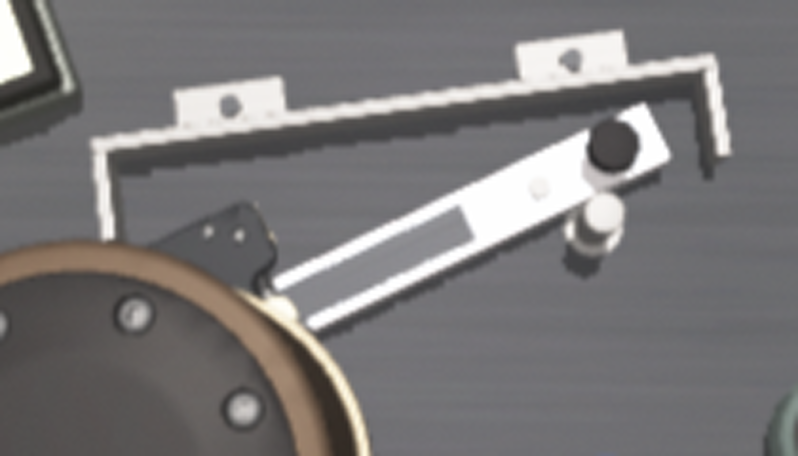

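The crop shows the head with its knob at (613,145), in the bay behind the post at (598,215); the tail is outside. Now I swing the tail in.

```bash
python3 -m crank '[{"xyz":[0.1,-0.3,0],"delta_rot":[0,0,0],"claw":1},{"xyz":[0.2,-0.6,0],"delta_rot":[0,0,0],"claw":1},{"xyz":[0.26,-0.8,0],"delta_rot":[0,0,2],"claw":1},{"xyz":[0.33,-1.0,0],"delta_rot":[0,0,4],"claw":1},{"xyz":[0.4,-1.2,0],"delta_rot":[0,0,6],"claw":1},{"xyz":[0.46,-1.4,0],"delta_rot":[0,0,8],"claw":1},{"xyz":[0.53,-1.6,0],"delta_rot":[0,0,10],"claw":1},{"xyz":[0.6,-1.8,0],"delta_rot":[0,0,12],"claw":1},{"xyz":[0.66,-2.0,0],"delta_rot":[0,0,14],"claw":1},{"xyz":[0.73,-2.2,0],"delta_rot":[0,0,16],"claw":1},{"xyz":[0.79,-2.4,0],"delta_rot":[0,0,18],"claw":1},{"xyz":[0.79,-2.4,0],"delta_rot":[0,0,18],"claw":1},{"xyz":[0.6,-1.5,0],"delta_rot":[0,0,18],"claw":1},{"xyz":[0.6,-1.5,-3],"delta_rot":[0,0,18],"claw":1},{"xyz":[0.6,2,-3],"delta_rot":[0,0,0],"claw":0},{"xyz":[0.6,4.5,-3],"delta_rot":[0,0,-30],"claw":0},{"xyz":[0.6,5,-3],"delta_rot":[0,0,-72],"claw":0},{"xyz":[0.6,5,-3],"delta_rot":[0,0,-72],"claw":0},{"xyz":[0.6,5,-3],"delta_rot":[0,0,-72],"claw":0}]'
python3 - <<'E'
from h import *
c=optics.capture("top"); im=c["img"]; cv2.imwrite("pics/c8.png",cv2.resize(im[190:310,200:410],None,fx=3.8,fy=3.8,interpolation=cv2.INTER_CUBIC))
plan(-80,12,100,0)
E
```

```text
time_s: 13.82
tcp_pos: [0.388, -0.027, 0.1004]
eef_rot: [179.9, -0.0, -27.7]
contact_force: [1.0, 1.0, -1.1]
gripper_width: 0.0448
gripper_force: 0.0
t 13.88 bay now [[-244.2   13. ]] z 0.1004 F [ 0.8  0.1 -0. ]
xyz [ 4.47 -3.16  0.01] rot [  0.1   0.  -35.6]
```

View pics/c8.png

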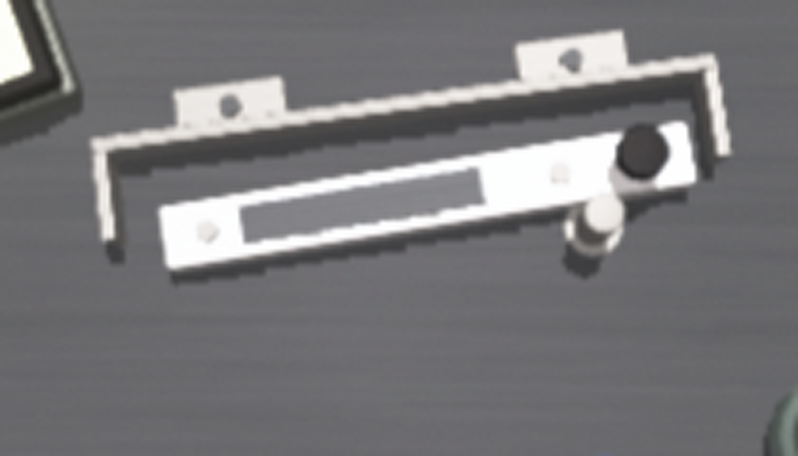

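Run:
```python
from h import *
c=optics.capture("top")
print(tobay(cast(c,np.array([(159,207),(166,270),(687,122),(697,182)])/3.8+[199.9,189.9],.024)).round(1))
```

```text
[[  12.3  115.1]
 [ -16.2  115.3]
 [  18.2 -124.8]
 [  -9.3 -125. ]]
```

Bar now: centre y ≈ -5, x ≈ 2, nearly parallel to the back wall. I go behind it with open fingers, square to the bay.

```bash
python3 -m crank '[{"xyz":[2,-1.4,0],"delta_rot":[0,0,-10],"claw":0},{"xyz":[4.47,-3.1,0],"delta_rot":[0,0,-35.6],"claw":0},{"xyz":[4.47,-3.1,0],"delta_rot":[0,0,-35.6],"claw":0},{"xyz":[4.47,-3.1,0],"delta_rot":[0,0,-35.6],"claw":0},{"xyz":[4.47,-3.1,0],"delta_rot":[0,0,-35.6],"claw":0},{"xyz":[4.47,-3.1,0],"delta_rot":[0,0,-35.6],"claw":0},{"xyz":[4.47,-3.1,1.5],"delta_rot":[0,0,-35.6],"claw":0},{"xyz":[4.47,-3.1,3],"delta_rot":[0,0,-35.6],"claw":0},{"xyz":[4.47,-3.1,3],"delta_rot":[0,0,-35.6],"claw":0},{"xyz":[4.47,-3.1,3],"delta_rot":[0,0,-35.6],"claw":0}]'
python3 -c "
from h import *
plan(2.5,10,10,0)"
```

```text
time_s: 15.18
tcp_pos: [0.5513, -0.0075, 0.0106]
eef_rot: [179.9, 0.1, 7.5]
contact_force: [0.3, -0.3, -0.5]
gripper_width: 0.0875
gripper_force: 0.0
t 15.18 bay now [[-80.5   8.1]] z 0.0106 F [ 0.3 -0.3 -0.5]
xyz [ 2.76 -0.11  0.02] rot [ 0.1  0.1 -0.9]
```

```bash
python3 -m crank '[{"xyz":[0.6,-0.1,0],"delta_rot":[0,0,-0.9],"claw":0},{"xyz":[1.2,-0.1,0],"delta_rot":[0,0,-0.9],"claw":0},{"xyz":[1.5,-0.1,0],"delta_rot":[0,0,-0.9],"claw":0},{"xyz":[1.7,-0.1,0],"delta_rot":[0,0,-0.9],"claw":0},{"xyz":[1.9,-0.1,0],"delta_rot":[0,0,-0.9],"claw":0},{"xyz":[2.1,-0.1,0],"delta_rot":[0,0,-0.9],"claw":0},{"xyz":[2.3,-0.1,0],"delta_rot":[0,0,-0.9],"claw":0},{"xyz":[2.45,-0.1,0],"delta_rot":[0,0,-0.9],"claw":0},{"xyz":[2.55,-0.1,0],"delta_rot":[0,0,-0.9],"claw":0},{"xyz":[2.6,-0.1,0],"delta_rot":[0,0,-0.9],"claw":0},{"xyz":[2.6,-0.1,0],"delta_rot":[0,0,-0.9],"claw":0}]'
python3 -c "
from h import *
plan(2.5,10,10,0)"
```

```text
time_s: 16.55
tcp_pos: [0.6275, 0.0055, 0.0087]
eef_rot: [179.9, 0.2, 8.4]
contact_force: [-1.6, -1.6, -0.3]
gripper_width: 0.0879
gripper_force: 0.7
t 16.55 bay now [[-3.2  9.7]] z 0.0087 F [-1.6 -1.6 -0.3]
xyz [ 0.19 -0.01 -0.04] rot [ 0.1  0.2 -0. ]
```

```bash
python3 -m crank '[{"xyz":[0.05,0,0],"delta_rot":[0,0,0],"claw":0},{"xyz":[0.1,0,0],"delta_rot":[0,0,0],"claw":0},{"xyz":[0.15,0,0],"delta_rot":[0,0,0],"claw":0},{"xyz":[0.15,0,0],"delta_rot":[0,0,0],"claw":0}]'
python3 -m crank '[{"xyz":[0.03,0,0],"delta_rot":[0,0,0],"claw":0},{"xyz":[0.03,0,0],"delta_rot":[0,0,0],"claw":0}]'
```

```text
time_s: 17.05
tcp_pos: [0.6321, 0.0062, 0.0088]
eef_rot: [179.9, 0.2, 8.4]
contact_force: [-1.2, -0.6, -1.6]
gripper_width: 0.0877
gripper_force: 0.6
time_s: 17.3
tcp_pos: [0.6327, 0.0063, 0.0088]
eef_rot: [179.9, 0.2, 8.5]
contact_force: [-2.1, -0.4, -0.4]
gripper_width: 0.0876
gripper_force: 1.0
```

```bash
for i in 1; do python3 -m crank '[{"xyz":[0.04,0,0],"delta_rot":[0,0,0],"claw":0},{"xyz":[0.04,0,0],"delta_rot":[0,0,0],"claw":0}]'; python3 -m crank '[{"xyz":[0.04,0,0],"delta_rot":[0,0,0],"claw":0},{"xyz":[0.04,0,0],"delta_rot":[0,0,0],"claw":0}]' ; done
```

```text
time_s: 17.55
tcp_pos: [0.6327, 0.0063, 0.0088]
eef_rot: [179.9, 0.3, 8.4]
contact_force: [-6.4, 0.4, 3.7]
gripper_width: 0.0877
gripper_force: 3.1
time_s: 17.8
tcp_pos: [0.6327, 0.0062, 0.0088]
eef_rot: [179.9, 0.4, 8.4]
contact_force: [-9.6, 1.4, 6.0]
gripper_width: 0.0878
gripper_force: 4.9
```

The wall is reached: force is rising while the position stays put. I back off, lift and check.

```bash
python3 -m crank '[{"xyz":[-0.5,0,0],"delta_rot":[0,0,0],"claw":0},{"xyz":[-1.5,0,0],"delta_rot":[0,0,0],"claw":0},{"xyz":[-2.5,0,-1],"delta_rot":[0,0,0],"claw":0},{"xyz":[-4,0,-3],"delta_rot":[0,0,0],"claw":0},{"xyz":[-5,0,-4],"delta_rot":[0,0,0],"claw":0},{"xyz":[-5.5,0,-4],"delta_rot":[0,0,0],"claw":0},{"xyz":[-5.5,0,-4],"delta_rot":[0,0,0],"claw":0}]'
python3 - <<'E'
from h import *
c=optics.capture("top"); im=c["img"]; cv2.imwrite("pics/c9.png",cv2.resize(im[190:310,200:410],None,fx=3.8,fy=3.8,interpolation=cv2.INTER_CUBIC))
E
```

```text
time_s: 18.68
tcp_pos: [0.4718, -0.0173, 0.1299]
eef_rot: [180.0, 0.0, 8.5]
contact_force: [0.1, -0.8, 0.0]
gripper_width: 0.0877
gripper_force: 0.0
```

View pics/c9.png

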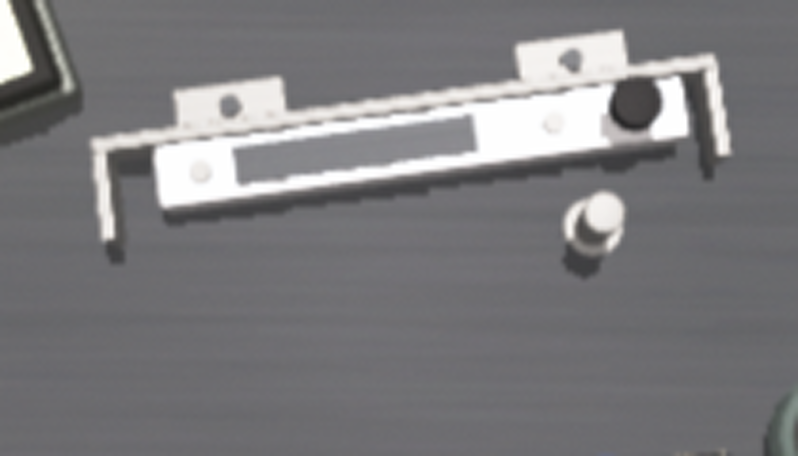

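The bar lies along the back wall. Its front edge runs from (165,210) to (687,137), a slope of 8.0°, the same as the wall's. I check the numbers and then hand in.

Run:
```python
from h import *
c=optics.capture("top")
b=tobay(cast(c,np.array([(165,207),(688,135)])/3.8+[199.9,189.9],.024)); print(b.round(1))
if np.all(abs(b[:,0]-12)<5):
    from plant import job; print(job.close_job())
```

```text
[[  12.   112.5]
 [  12.3 -124.3]]
the job is handed in; nothing more can be done
None
```

The polishing arm is parked flat against the bay's back wall and the job is handed in at about 19 s; the last picture puts its front edge 12 mm inside the mouth at both ends (12 mm expected when it touches the wall) and its middle about 6 mm from the bay's middle lengthwise, and I kept clear of the bottle, jar and stone box but did not re-measure them.

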